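Assemble a spring unit in its fixture and hold it compressed

ROBOT

A 6-joint arm with a two-finger parallel gripper is mounted at the origin on a cart in front of the work surface, level with it; the furniture and walls round the work are solid. World frame = base frame: x ahead of the robot, y to its left, z up, the work surface at z = 0. Lengths are in mm, angles in rad, forces in N, time in s.
With the tool pointing down it reaches from about 275 to 750 mm from the base axis. Payload 10.2 kg.
Tool frame: the origin (TCP) lies between the finger pads; the fingertips stand 8 mm ahead of it and the grasp point (between the pads) lies 11 mm behind it; z points along the fingers, x is the direction in which the jaws open and shut, and the axes are right-handed (so a half turn about z gives the same grasp; the last joint's range is limited). The gripper opens to 85 mm and grips with 20 to 120 N. Pads are 22 mm wide; open, the fingers measure 114 mm over their backs; the gripper's body (76 mm by 85 mm) begins 54 mm behind the grasp point. The pads swing forward as they close: fully open they stand 13 mm farther back than shut.
Start: joints at [-0.223, 0.313, 1.498, -0, 1.331, -0.223], TCP at [525.006, -0.014, 239.294] pointing down, gripper open.
Joint ranges: [-2.94, 2.94], [-0.97, 2.17], [0.19, 2.56], [-1.23, 4.37], [0.02, 3.11], [-2.88, 2.88]. Speed limits (rad/s): [2.39, 2.39, 3.01, 3.14, 3.14, 3.14].

INTERFACE

Orientations are given as a unit quaternion [w, x, y, z].
In Python, from rig import sense, eyes, ctrl gives the robot as it stands.
- The arm moves only by the tool move_arm, never from a script. Its argument "rows" is a list that holds one entry, the list of rows, each a list of 5 numbers: the shift along the tool's x, y, z in mm, then the turn about the tool's z in units of 6 degrees (1.0 is 6 degrees), then the gripper command: -1 is shut, 1 is fully open, values between are in proportion. In form: [[[dx, dy, dz, roll, jaw], ...]]. A call has 1 to 12 rows; each row is the pose to reach, as a shift and turn from the pose measured when the call began, along the tool's axes at that moment; what a row does not reach only later rows make up. A row lasts 1/8 s, in which the tool goes at most 62.5 mm and 10.7 degrees, less where a joint would pass 70% of its speed; a pose out of reach is approached as far as the arm can. A call with a gripper value outside its range is refused whole. The fingers move at their own pace and stop on an object; "squeeze" is the grip in N (left out, the last holds). Time passes only in rows, so rows that repeat a pose let the fingers close. It gives the time, the measured TCP pose, the force and the opening at its end, in the units of the state.
- sense(): the state, without advancing time (a new reading comes with each control period).
- eyes.capture(name): name is "scene" or "side" or "wrist"; returns a dict with "color" (384x512x3 uint8, blue, green, red), "vertical_fov" (degrees; the focal length in pixels is half the picture's height over the tangent of half this angle, whatever the lens; pixels are square), "cx", "cy" (the principal point, pixels), "xyz" and "attitude" of the camera in the world. Camera axes: x right, y down, z forward; pixel columns grow to the right and rows downward; lengths in mm; the calibration is good to about 2 mm. A picture is of the moment at which its call begins. There is no depth.
- ctrl.finish_job(): hands the job in, once; it reports no verdict.
The state is a dict: "time_s": time; "joints": joint angles; "dq": joint speeds; "tau": joint torques, N m; "eef_pos": TCP position; "ee_rot": TCP orientation; "force": force on the tool from outside, world axes, zero at the start; "wrist_torque": the same for the moment, N m; "grip_width": opening from 0.0 (shut) to 1.0 (fully open).
Only numpy, scipy, OpenCV 4.12 (cv2) and the standard library are available. Lean on these libraries where they do the work, as an engineer would, in place of code of your own. Each camera call takes 0.05 s, during which the arm holds its last target. There are 200 camera calls.

TASK

Build up the unit in the green-collared spring fixture: first the steel plunger, neck up, into the sprung ring inside the collar, then the copper spacer over its neck, then the aluminium top disc, hub up, over the neck onto the spacer. Then press the top disc down with the gripper against the spring until its flange is fully down, flat on the collar's rim, and finish while still holding it down there, so that the lock clip can be fitted. Leave the tools around it where they are.

Things in the scene. Friction and masses are not known exactly. Their poses are not given: they have to be found in the camera images.
- collar_rim (a point): Centre of the top rim of the spring fixture's green guide collar: 84 mm outside, 61 mm inside diameter, 18 mm deep, open at the top, rim 72 mm above the bench; z axis up. It stands on four pillars on a dark square foot plate 116 mm wide, 12 mm thick, fixed to the bench. Inside it is the brass sprung ring (hole 44 mm), whose top is 36 mm below the rim when free.
- spring_fixture: The fixture itself, origin at the centre of its foot. Heights against the collar's rim with the stack unpressed: plunger's underside 42 mm below (its tapered foot sits 6 mm deep in the ring), plunger's shoulder 8 mm below, spacer's top and disc's underside 16 mm above.
- cradle_ring (a joint): How far the sprung ring is pressed down, m: 0 free (top), 0.018 its own stop. It carries the whole stack without sinking; pressing the stack takes about 3 N at the start, 0.7 N more per mm, about 14 N at 16 mm, where the top disc's flange lands on the collar's rim. Let go, it springs back up.
- plunger_mid (a point): Point on the axis half-way up (40 mm above the underside) of the loose steel plunger, 80 mm tall, 0.25 kg, standing upright, z axis up. Foot 34 mm across widening to 54 mm at 12 mm up, body 54 mm across up to a flat shoulder at 34 mm, then a neck 20 mm across, straight to 72 mm, tapering to 12 mm at the top. Hold it by the neck, 10 mm or more above the shoulder: the fingers then stay above the collar.
- spacer_mid (a point): Centre of the loose copper spacer ring lying flat on the bench: 50 mm outside, 24 mm bore, 24 mm high, 0.06 kg, z axis along the bore. Either face may be down. On the plunger its lower 8 mm go below the collar's rim, so hold it by its upper half.
- disc_mid (a point): Point on the axis half-way up (21 mm above the underside) of the loose aluminium top disc, lying flange down, z axis up: flange 76 mm across and 8 mm thick, on it a round hub 34 mm across up to 42 mm total height, with a 25 mm bore right through; 0.14 kg. Hold it by the hub from above; the fingertips may bear on the flange.
- spanner_1: bystander, to be left alone: grey open-ended spanner, 204 mm long, lying behind the fixture; origin at the centre of its underside
- pliers: bystander, to be left alone: grey pliers, 180 mm long, lying at the back right; origin at the centre of its underside
- calipers: bystander, to be left alone: grey bow calipers, 126x84x11 mm, lying at the back left; origin at the centre of its underside
There are look-alikes about, which are no part of the job. What is shaped like the spring_fixture but purple or red is not meant. What is shaped like the part that bears disc_mid but red is not meant.

How it is judged (in metres and radians):
On the way, in this order (a step that is already met when the one before it is completed fails the run):
1. the plunger stands upright in the sprung ring, let go (horizontal distance between plunger_mid and collar_rim below 0.006 m and z of plunger_mid in the frame of collar_rim below 0.003 m and angle between plunger_mid's own z axis and vertical below 0.1 rad and contact force between the fingers and plunger below 0.2 N), for 0.2 s.
2. the spacer lies flat on the plunger's shoulder round its neck, let go (horizontal distance between plunger_mid and collar_rim below 0.006 m and z of plunger_mid in the frame of collar_rim below 0.003 m and angle between each of plunger_mid, spacer_mid's own z axis and vertical below 0.1 rad and horizontal distance between spacer_mid and plunger_mid below 0.006 m and z of spacer_mid in the frame of plunger_mid between 0.003 and 0.009 m and contact force between the fingers and spacer below 0.2 N), for 0.2 s.
3. the top disc lies flat on the spacer, round the neck (horizontal distance between plunger_mid and collar_rim below 0.006 m and z of plunger_mid in the frame of collar_rim below 0.003 m and angle between each of plunger_mid, spacer_mid, disc_mid's own z axis and vertical below 0.1 rad and horizontal distance between spacer_mid and plunger_mid below 0.006 m and z of spacer_mid in the frame of plunger_mid between 0.003 and 0.009 m and horizontal distance between disc_mid and plunger_mid below 0.007 m and z of disc_mid in the frame of plunger_mid between 0.036 and 0.042 m), for 0.2 s.
At the end, for the whole second after the job is handed in: Plunger (within 6 mm of the collar axis), spacer and disc stacked upright in order, each on the one below (3 mm); ring pressed over 13.5 mm, disc flange on the rim (2.5 mm, tilt under 0.06 rad), still, with the fingers on the disc by over 3 N (all of step 3 and value of joint cradle_ring above 0.0135 m and z of disc_mid in the frame of collar_rim below 0.0235 m and angle between disc_mid's own z axis and vertical below 0.06 rad and contact force between the fingers and top_disc above 3 N and linear speed of top_disc below 0.02 m/s); the arm keeps its last pose, push and grip.
It fails at once if a bystander tool is shifted by more than 40 mm (distance of any of spanner_1, pliers, calipers from where it was at the start of the episode above 0.04 m).
It also fails if it takes over 61 s, if anything falls off the work surface, if the arm or the gripper's body presses on something with over 40 N, if the wrist force passes 120 N, or if a joint passes its speed limit or range.

## Working session

There is one attempt and no reset: what is moved stays moved. The work goes in short steps, Python scripts to look and compute and a tool call to move; the robot and the scene stay as the last step left them, time stands still between calls to the robot, and variables do not carry over. Pictures are saved under pics/ and viewed, about 8 in all and at most 12, crops included, and the job is handed in when it is done.

Besides the shell and the picture viewer there is one more tool, called after "Call:" as a command line: name --argument value ..., lists and objects as JSON in quotes. move_arm: Moves the arm, as the interface text tells. Its arguments: {"type":"object","properties":{"rows":{"type":"array","items":{"type":"array","items":{"type":"array","items":{"type":"number"}}}},"squeeze":{"type":"number"}},"required":["rows"]}

```bash
mkdir -p pics; ls; cat > h.py <<'E'
import numpy as np, cv2
from scipy.spatial.transform import Rotation as R
from rig import sense, eyes, ctrl
def rot(q): return R.from_quat([q[1],q[2],q[3],q[0]]).as_matrix()
def cap(n):
    c=eyes.capture(n); c['f']=192/np.tan(np.radians(c['vertical_fov'])/2)
    a=np.array(c['attitude']); c['R']=rot(a) if a.size==4 else a.reshape(3,3); return c
def ray(c,u,v,z):
    d=c['R']@np.array([(u-c['cx'])/c['f'],(v-c['cy'])/c['f'],1]); o=np.array(c['xyz'])
    return o+d*(z-o[2])/d[2]
def proj(c,p):
    q=c['R'].T@(np.array(p)-c['xyz']); return q[:2]/q[2]*c['f']+[c['cx'],c['cy']]
E
python3 - <<'E'
from h import *
print(sense())
im=[]
for n in ['scene','side','wrist']:
    c=cap(n); print(n,{k:c[k] for k in c if k not in('color','R')}); cv2.imwrite(f'pics/{n}0.png',c['color']); im.append(c['color'])
cv2.imwrite('pics/a.png',cv2.resize(np.vstack(im[:1]),(800,600)))
cv2.imwrite('pics/b.png',np.vstack([np.hstack([cv2.resize(im[1],(400,300)),cv2.resize(im[2],(400,300))])]))
E
```

```text
pics
{'time_s': 0.0, 'joints': array([-2.23384390e-01,  3.13439847e-01,  1.49847960e+00, -3.37943556e-05,
        1.33101932e+00, -2.23414680e-01]), 'dq': array([-4.29103065e-04, -1.82517008e-03, -8.17234095e-05,  9.51164755e-04,
       -1.81576889e-03,  4.83506599e-04]), 'tau': array([-5.78409599e-04, -4.12261176e+01, -2.59742296e+01, -3.58453699e-04,
        4.11797926e-03, -1.23038126e-05]), 'eef_pos': array([5.24730535e+02, 4.89203733e-02, 2.38724268e+02]), 'ee_rot': array([-1.33110047e-04,  9.99999773e-01,  1.91689293e-05, -6.59968336e-04]), 'force': array([-0.44612393,  0.67083984,  0.09534661]), 'wrist_torque': array([-0.08836433,  0.01135895, -0.01734763]), 'grip_width': 0.9981643138132928}
scene {'vertical_fov': 46.90593638908884, 'cx': 254.16545290068402, 'cy': 186.7720407131531, 'xyz': array([ -28.06009072, -827.39250751, 1157.06133344]), 'attitude': array([-0.3477733 ,  0.88525492, -0.2859337 ,  0.1167021 ]), 'f': np.float64(442.56286599588964)}
side {'vertical_fov': 51.134834495247915, 'cx': 256.59598728661587, 'cy': 194.75405398178515, 'xyz': array([410.71290119, 917.99472239, 857.82436078]), 'attitude': array([ 0.04076223, -0.0791436 ,  0.90307482, -0.42015545]), 'f': np.float64(401.32043403536056)}
wrist {'vertical_fov': 68.6282934859835, 'cx': 258.0454374086524, 'cy': 191.92714939725678, 'xyz': array([524.49266473,  75.02915596, 373.80526106]), 'attitude': array([ 1.48526224e-01,  9.88908239e-01, -3.80366856e-04, -5.58283094e-04]), 'f': np.float64(281.31224644488395)}
```

View pics/a.png

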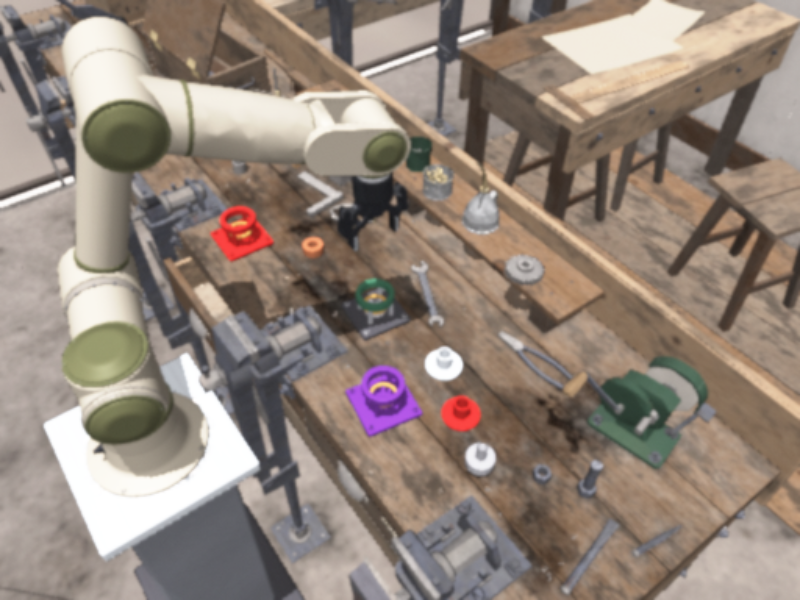

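View pics/b.png

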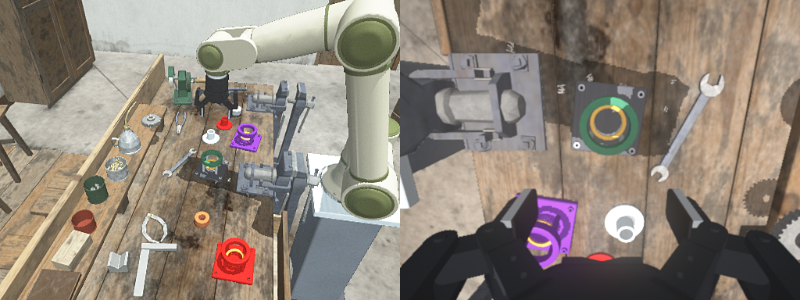

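Picture 1 (scene, 800x600) shows these candidates:
- **Fixture:** green at (375,297) is the one meant. The purple (384,397) and red (240,228) ones are look-alikes.
- **Disc:** aluminium at (444,362) is meant, red at (461,412) is not.
- **Plunger:** the pale steel one at (480,457). The dark bolt at (590,478) and nut at (541,472) are clutter.
- **Spacer:** the copper ring at (312,246).

Picture 2 (side and wrist) agrees: the green collar, white disc, purple fixture and spanner are in the wrist view.

```bash
python3 - <<'E'
from h import *
c=cap('scene');s=cap('side');k=1/1.5625
for n,u,v,z in [('rim',375,287,72),('disc',444,364,4),('hub',444,351,42),('plunger neck top',480,449,80),('plunger body',480,462,17),('spacer',312,243,24)]:
    p=ray(c,u*k,v*k,z); print(n,p.round(), proj(s,p).round())
a=c['color'][210:330,250:400]; b=c['color'][130:230,170:290]
p=s['color'][130:230,230:350]
cv2.imwrite('pics/c.png',np.hstack([cv2.resize(a,(450,360),interpolation=2),cv2.resize(p,(350,360),interpolation=2)]))
E
```

```text
rim [543.  27.  72.] [268. 202.]
disc [ 570. -184.    4.] [269. 177.]
hub [ 571. -179.   42.] [269. 169.]
plunger neck top [ 466. -409.   80.] [306. 127.]
plunger body [ 477. -405.   17.] [302. 142.]
spacer [529. 272.  24.] [258. 278.]
```

View pics/c.png

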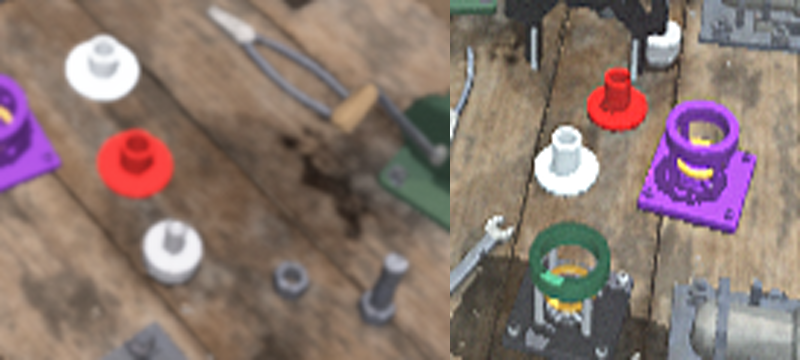

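Picture 3 (crops) confirms the choices. The plunger, with its body and thin neck, is at crop (173,250). The aluminium disc is at (102,65), red disc at (137,160), and the green collar is at (570,262) in the side view.

Call:
move_arm --rows '[[[-10,60,0,0,0.2],[-20,120,0,0,0.2],[-30,180,0,0,0.2],[-40,240,0,0,0.2],[-50,300,0,0,0.2],[-55,360,0,0,0.2],[-55,407,0,0,0.2],[-55,407,0,0,0.2],[-55,407,0,0,0.2],[-55,407,0,0,0.2]]]' --squeeze 40

```text
time_s: 1.5
eef_pos: [470.3, -405.8, 239.3]
ee_rot: [-0.0, 1.0, 0.001, -0.0]
force: [0.6, -0.4, 0.2]
grip_width: 0.599
```

```bash
cat >> h.py <<'E'
def st():
    s=sense(); print('t',round(s['time_s'],2),'pos',s['eef_pos'].round(1),'q',s['ee_rot'].round(3),'F',s['force'].round(1),'grip',round(s['grip_width'],3)); return s
E
python3 - <<'E'
from h import *
w=cv2.imread('pics/wrist0.png'); st()
# rim from start image
c=cap('wrist'); cv2.imwrite('pics/w1.png',c['color'])
cv2.imwrite('pics/d.png',np.hstack([cv2.resize(w,(400,300)),cv2.resize(c['color'],(400,300))]))
for p in [(470,-407,80),(470,-407,34)]: print(proj(c,p).round())
E
```

```text
t 1.5 pos [ 470.3 -405.8  239.3] q [-0.     1.     0.001 -0.   ] F [ 0.6 -0.4  0.2] grip 0.599
[258. 179.]
[258. 170.]
```

View pics/w1.png

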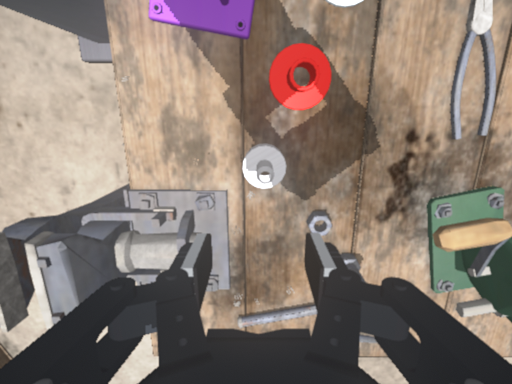

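Picture 4 (wrist) shows the plunger shoulder at about (264,166) and the neck top at about (265,175).

```bash
cat >> h.py <<'E'
def refine(c,mask,roi):
    x0,y0,x1,y1=roi; m=np.zeros_like(mask); m[y0:y1,x0:x1]=mask[y0:y1,x0:x1]
    k=max(cv2.findContours(m,cv2.RETR_EXTERNAL,cv2.CHAIN_APPROX_NONE)[0],key=cv2.contourArea)
    return cv2.fitEllipse(cv2.convexHull(k)), cv2.contourArea(k)
E
python3 - <<'E'
from h import *
s=st()
c=cap('wrist')
hsv=cv2.cvtColor(c['color'],cv2.COLOR_BGR2HSV)
m=((hsv[...,1]<40)&(hsv[...,2]>110)).astype(np.uint8)*255
e,a=refine(c,m,(235,135,295,195)); print(e,a, ray(c,*e[0],34),ray(c,*e[0],28))
print(ray(c,264.5,175,80), ray(c,264,166,34))
# start picture: fixture
import json
w=cv2.imread('pics/wrist0.png');h=cv2.cvtColor(w,cv2.COLOR_BGR2HSV)
c0=dict(c);c0['xyz']=np.array([524.49266473,75.02915596,373.80526106]);c0['R']=rot([1.48526224e-01,9.88908239e-01,-3.80366856e-04,-5.58283094e-04])
g=((h[...,0]>50)&(h[...,0]<95)&(h[...,1]>60)).astype(np.uint8)*255
e,a=refine(c0,g,(200,90,330,220));print('rim',e,a,ray(c0,*e[0],72),ray(c0,*e[0],68))
b=((h[...,0]>15)&(h[...,0]<32)&(h[...,1]>120)).astype(np.uint8)*255
e,a=refine(c0,b,(225,125,300,200));print('brass',e,a,ray(c0,*e[0],36))
E
```

```text
t 1.55 pos [ 470.3 -405.9  239.4] q [ 0.     1.     0.001 -0.   ] F [ 0.8 -0.   1.1] grip 0.597
((267.1690673828125, 169.0589599609375), (44.516334533691406, 57.542274475097656), 135.81301879882812) 1651.0 [ 481.02995943 -406.07808207   34.        ] [ 481.22810737 -407.40318044   28.        ]
[ 476.70652951 -402.43970841   80.        ] [ 477.0900808  -402.23593255   34.        ]
rim ((266.94635009765625, 160.2720947265625), (74.89505767822266, 75.87846374511719), 76.41946411132812) 4367.5 [533.7972146   18.19855107  72.        ] [533.92053319  17.44534213  68.        ]
brass ((266.07818603515625, 156.17234802246094), (44.85213088989258, 46.07050323486328), 77.17383575439453) 429.5 [533.8155338   16.43246785  36.        ]
```

Call:
move_arm --rows '[[[7,-3,50,0,0.2],[7,-3,100,0,0.2],[7,-3,140,0,0.2],[7,-3,170,0,0.2],[7,-3,184,0,0.2],[7,-3,184,0,0.2],[7,-3,184,0,0.2]]]'

```text
time_s: 2.48
eef_pos: [477.8, -403.6, 56.9]
ee_rot: [0.001, 1.0, 0.001, 0.001]
force: [-0.9, 0.7, -0.8]
grip_width: 0.601
```

```bash
python3 - <<'E'
from h import *
s=st()
c=cap('wrist'); cv2.imwrite('pics/w2.png',c['color'])
for p in [(477,-402.5,80),(477,-402.5,34)]: print(proj(c,p).round())
E
```

```text
t 2.48 pos [ 477.8 -403.6   56.9] q [0.001 1.    0.001 0.001] F [-0.9  0.7 -0.8] grip 0.601
[258. 275.]
[258. 231.]
```

View pics/w2.png

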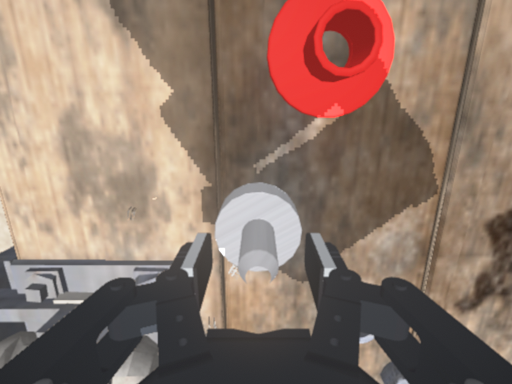

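Picture 5 shows the neck centred between the pads, with the shoulder at (258,231) exactly as predicted. Closing and lifting.

Call:
move_arm --rows '[[[0,-1,0,0,-1],[0,-1,0,0,-1],[0,-1,0,0,-1],[0,-1,0,0,-1],[0,-1,0,0,-1],[0,-1,-30,0,-1],[0,-1,-80,0,-1],[0,-1,-120,0,-1],[0,-1,-120,0,-1]]]' --squeeze 50

```text
time_s: 3.65
eef_pos: [478.3, -403.1, 179.9]
ee_rot: [0.003, 1.0, 0.001, 0.002]
force: [0.7, -0.0, -2.9]
grip_width: 0.209
```

Call:
move_arm --rows '[[[5,-40,0,0,-1],[10,-90,0,0,-1],[17,-140,0,0,-1],[24,-190,0,0,-1],[30,-240,0,0,-1],[38,-290,0,0,-1],[46,-340,0,0,-1],[52,-385,0,0,-1],[56,-410,0,0,-1],[56,-420,0,0,-1],[56,-420,0,0,-1],[56,-420,0,0,-1]]]'

```text
time_s: 5.15
eef_pos: [533.5, 16.0, 177.1]
ee_rot: [0.003, 1.0, 0.0, 0.002]
force: [-0.9, -0.2, -3.1]
grip_width: 0.215
```

```bash
python3 - <<'E'
from h import *
s=st()
c=cap('wrist'); cv2.imwrite('pics/w3.png',c['color'])
h=cv2.cvtColor(c['color'],cv2.COLOR_BGR2HSV)
g=((h[...,0]>50)&(h[...,0]<95)&(h[...,1]>60)).astype(np.uint8)*255
for p in [(534,18,72),(534,18,36)]: print(proj(c,p).round())
try:
  e,a=refine(c,g,(160,60,360,340));print('rim',e,a,ray(c,*e[0],72))
except Exception as x: print(x)
E
```

```text
t 5.15 pos [533.5  16.  177.1] q [0.003 1.    0.    0.002] F [-0.9 -0.2 -3.1] grip 0.215
[259. 190.]
[258. 180.]
rim ((258.14556884765625, 189.47390747070312), (90.63658905029297, 91.86632537841797), 85.7494888305664) 1905.0 [533.6101025   18.73816658  72.        ]
```

View pics/w3.png

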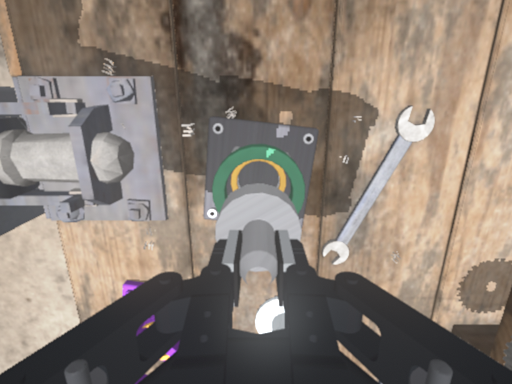

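Picture 6 shows the plunger held upright over the fixture. The rim centre fits at (258,189), which is (533.6,18.7) in world mm.

Call:
move_arm --rows '[[[0,-2,20,0,-1],[0,-2,45,0,-1],[0,-2,60,0,-1],[0,-2,72,0,-1],[0,-2,80,0,-1],[0,-2,84,0,-1],[0,-2,86,0,-1],[0,-2,86,0,-1]]]'

```text
time_s: 6.2
eef_pos: [534.1, 17.4, 91.5]
ee_rot: [0.003, 1.0, 0.0, 0.002]
force: [0.8, -0.0, -1.5]
grip_width: 0.211
```

```bash
python3 - <<'E'
from h import *
s=st()
E
```

```text
t 6.2 pos [534.1  17.4  91.5] q [0.003 1.    0.    0.002] F [ 0.8 -0.  -1.5] grip 0.211
```

Call:
move_arm --rows '[[[0,-1,2,0,-1],[0,-1,3,0,-1],[0,-1,4,0,-1],[0,-1,5,0,-1],[0,-1,5,0,-1],[0,-1,5,0,-1]]]'

```text
time_s: 6.95
eef_pos: [534.5, 18.2, 87.0]
ee_rot: [0.004, 1.0, 0.0, 0.003]
force: [-1.2, -2.4, 4.9]
grip_width: 0.217
```

Call:
move_arm --rows '[[[0,0,-1,0,-1],[0,0,-1,0,0.1],[0,0,-1,0,0.2],[0,0,-1,0,0.2],[0,0,-1,0,0.2],[0,0,-40,0,0.2],[0,0,-90,0,0.2],[0,0,-120,0,0.2],[0,0,-120,0,0.2]]]'

```text
time_s: 8.07
eef_pos: [534.6, 18.9, 209.0]
ee_rot: [0.004, 1.0, 0.0, 0.005]
force: [-0.5, -0.3, -0.2]
grip_width: 0.6
```

```bash
python3 - <<'E'
from h import *
s=st()
c=cap('wrist');d=cap('side'); cv2.imwrite('pics/w4.png',c['color'])
for p in [(533.6,18.6,72),(533.6,18.6,64),(533.6,18.6,110)]: print(proj(c,p).round(),proj(d,p).round())
k=d['color'][150:250,210:330]
cv2.imwrite('pics/e.png',np.hstack([cv2.resize(c['color'][120:280,180:340],(400,400),interpolation=2),cv2.resize(k,(400,400),interpolation=2)]))
E
```

```text
t 8.07 pos [534.6  18.9 209. ] q [0.004 1.    0.    0.005] F [-0.5 -0.3 -0.2] grip 0.6
[256. 183.] [271. 201.]
[256. 181.] [271. 203.]
[256. 195.] [272. 191.]
```

View pics/e.png

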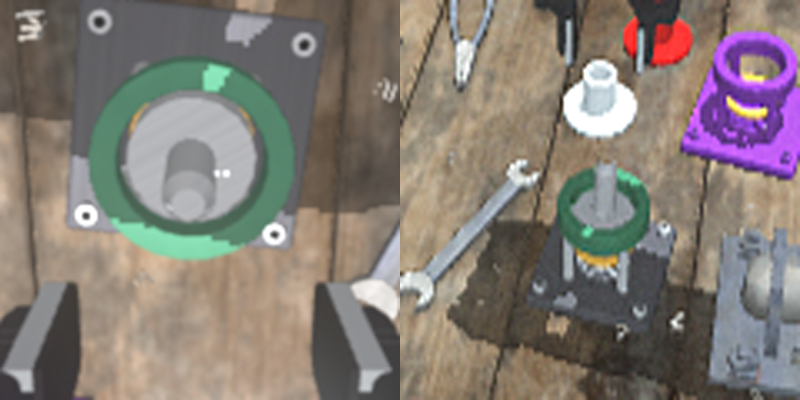

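Picture 7 shows the plunger seated in the collar: shoulder near (257,183), neck top near (256,201). The predicted neck-top row was 195, so I'm checking for tilt.

```bash
python3 - <<'E'
from h import *
c=cap('wrist');g=cv2.cvtColor(c['color'],cv2.COLOR_BGR2GRAY);h=cv2.cvtColor(c['color'],cv2.COLOR_BGR2HSV)
print('col',[int(g[v,253:259].mean()) for v in range(150,214)])
for v in (185,192,200,204): print(v,list(g[v,242:272]))
p0=(533.6,18.6)
for z,r in [(64,27),(64,10),(102,10),(110,6)]:
    print(z,r,[proj(c,(p0[0],p0[1]+s*r,z)).round(1) for s in(1,-1)])
m=((h[...,1]<30)&(g>90)).astype(np.uint8)*255
e,a=refine(c,m,(225,150,290,206));print(e,a,ray(c,*e[0],64))
gg=((h[...,0]>50)&(h[...,0]<95)&(h[...,1]>60)).astype(np.uint8)*255
e,a=refine(c,gg,(190,120,330,260));print('rim',e,a,ray(c,*e[0],72))
E
```

```text
col [119, 119, 118, 118, 118, 116, 119, 132, 138, 140, 170, 188, 186, 185, 185, 184, 183, 183, 183, 184, 184, 184, 183, 181, 181, 181, 166, 146, 138, 137, 138, 138, 138, 138, 139, 139, 139, 139, 140, 151, 164, 168, 168, 167, 167, 166, 168, 178, 184, 185, 185, 184, 184, 184, 183, 184, 185, 185, 177, 146, 108, 95, 95, 95]
185 [np.uint8(184), np.uint8(185), np.uint8(186), np.uint8(187), np.uint8(187), np.uint8(185), np.uint8(161), np.uint8(129), np.uint8(130), np.uint8(134), np.uint8(136), np.uint8(137), np.uint8(139), np.uint8(139), np.uint8(140), np.uint8(140), np.uint8(141), np.uint8(141), np.uint8(141), np.uint8(140), np.uint8(138), np.uint8(137), np.uint8(136), np.uint8(134), np.uint8(132), np.uint8(140), np.uint8(166), np.uint8(183), np.uint8(185), np.uint8(187)]
192 [np.uint8(187), np.uint8(187), np.uint8(186), np.uint8(186), np.uint8(182), np.uint8(156), np.uint8(132), np.uint8(143), np.uint8(157), np.uint8(164), np.uint8(165), np.uint8(166), np.uint8(167), np.uint8(168), np.uint8(169), np.uint8(169), np.uint8(169), np.uint8(168), np.uint8(166), np.uint8(164), np.uint8(163), np.
[... 854 characters left out ...]
8(185), np.uint8(186), np.uint8(186), np.uint8(184), np.uint8(170), np.uint8(148), np.uint8(149), np.uint8(161), np.uint8(174), np.uint8(184), np.uint8(186), np.uint8(185), np.uint8(184)]
64 27 [array([258. , 155.6]), array([258. , 206.7])]
64 10 [array([258. , 172.3]), array([258. , 191.2])]
102 10 [array([258.2, 182.4]), array([258.2, 203.8])]
110 6 [array([258.3, 189.4]), array([258.3, 202.6])]
((258.11773681640625, 182.97650146484375), (52.76940155029297, 57.84625244140625), 87.4920883178711) 2189.5 [533.71108655  17.42504097  64.        ]
rim ((258.1033630371094, 183.971435546875), (81.27806854248047, 82.57266998291016), 86.22538757324219) 5154.0 [533.65546414  18.64398206  72.        ]
```

```bash
python3 - <<'E'
from h import *
c=cap('wrist');st();h=cv2.cvtColor(c['color'],cv2.COLOR_BGR2HSV)
print('u256', [(v,*map(int,h[v,255])) for v in list(range(136,162))+list(range(206,228))])
for z,r in [(72,42),(72,30.5),(54,42),(54,30.5),(36,22)]:
    print(z,r,[proj(c,(533.6,18.6+s*r,z)).round(1)[1] for s in(1,-1)])
big=cv2.resize(c['color'][130:235,195:335],(800,600),interpolation=cv2.INTER_CUBIC); cv2.imwrite('pics/f.png',big)
E
```

```text
t 8.28 pos [533.2  19.1 205.6] q [0.003 1.    0.    0.002] F [ 0.7 -0.   0.1] grip 0.604
u256 [(136, 120, 10, 104), (137, 113, 10, 103), (138, 120, 7, 103), (139, 120, 7, 103), (140, 120, 7, 103), (141, 120, 7, 103), (142, 120, 7, 103), (143, 75, 41, 100), (144, 74, 81, 101), (145, 75, 89, 117), (146, 75, 93, 134), (147, 75, 94, 138), (148, 75, 94, 138), (149, 75, 95, 137), (150, 75, 95, 137), (151, 75, 94, 138), (152, 74, 96, 138), (153, 75, 95, 137), (154, 75, 92, 136), (155, 75, 93, 134), (156, 75, 74, 128), (157, 79, 21, 132), (158, 120, 4, 141), (159, 110, 5, 144), (160, 120, 4, 174), (161, 114, 7, 191), (206, 120, 5, 188), (207, 113, 5, 190), (208, 108, 7, 184), (209, 102, 8, 155), (210, 76, 28, 117), (211, 72, 66, 105), (212, 73, 68, 105), (213, 72, 67, 106), (214, 72, 67, 107), (215, 74, 84, 139), (216, 74, 98, 201), (217, 75, 99, 225), (218, 75, 98, 224), (219, 75, 97, 223), (220, 75, 98, 221), (221, 75, 100, 220), (222, 75, 99, 219), (223, 75, 101, 219), (224, 74, 99, 214), (225, 60, 47, 189), (226, 19, 57, 178), (227, 14, 67, 187)]
72 42 [np.float64(141.5), np.float64(223.2)]
72 30.5 [np.float64(153.6), np.float64(212.8)]
54 42 [np.float64(139.1), np.float64(216.5)]
54 30.5 [np.float64(150.5), np.float64(206.7)]
36 22 [np.float64(155.7), np.float64(194.1)]
```

View pics/f.png

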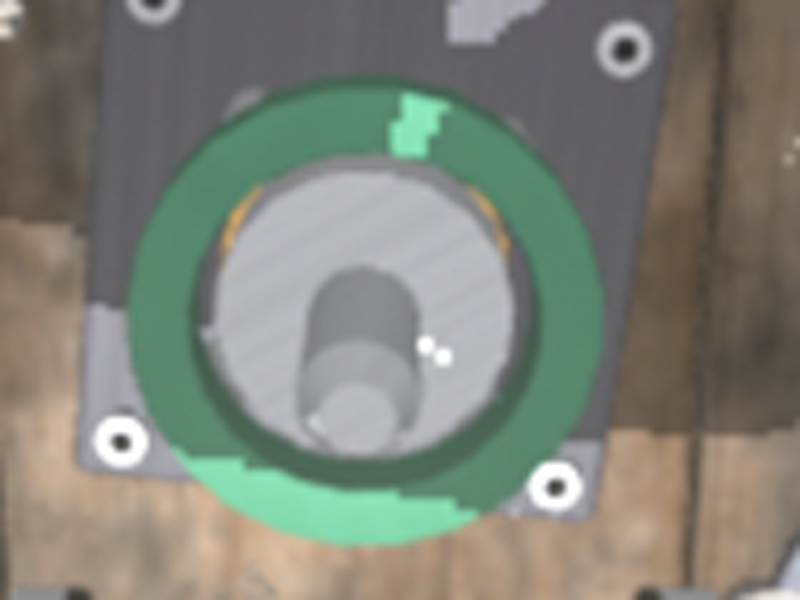

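Picture 8 shows the plunger in the collar with its neck leaning toward -y. The rim edges put the true rim centre about 2.5 mm lower in y than I used (y≈16). The lean is about 0.05 rad. I'll regrip with the jaws across y to straighten and reseat it.

Call:
move_arm --rows '[[[0,3,0,1.7,0.2],[0,3,0,3.4,0.2],[0,3,0,5.1,0.2],[0,3,0,6.8,0.2],[0,3,0,8.5,0.2],[0,3,0,10.2,0.2],[0,3,0,11.9,0.2],[0,3,0,13.6,0.2],[0,3,0,15,0.2],[0,3,0,15,0.2],[0,3,0,15,0.2]]]'

```text
time_s: 9.65
eef_pos: [533.1, 16.1, 205.1]
ee_rot: [0.001, 0.708, -0.706, 0.003]
force: [-0.2, -0.7, -0.9]
grip_width: 0.605
```

```bash
cat >> h.py <<'E'
def edges(c,u0,lo,hi):
    # rows where the colour along a column jumps, to sub-pixel
    p=c['color'][lo:hi,u0-1:u0+2].mean(1).astype(float); d=np.abs(p[2:]-p[:-2]).sum(1)
    return [(lo+i+1,int(d[i])) for i in range(1,len(d)-1) if d[i]>25 and d[i]>=d[i-1] and d[i]>d[i+1]]
E
python3 - <<'E'
from h import *
st();c=cap('wrist'); cv2.imwrite('pics/w5.png',c['color'])
h=cv2.cvtColor(c['color'],cv2.COLOR_BGR2HSV)
gg=((h[...,0]>50)&(h[...,0]<95)&(h[...,1]>60)).astype(np.uint8)*255
e,a=refine(c,gg,(170,110,340,260));print('rim',e,a,ray(c,*e[0],72))
P=(533.6,16.5)
for z,r in [(72,42),(72,30.5),(64,27),(64,10),(102,10),(110,6)]:
    print(z,r,'rows',[proj(c,(P[0]+s*r,P[1],z)).round(1)[1] for s in(-1,1)],'cols',[proj(c,(P[0],P[1]+s*r,z)).round(1)[0] for s in(-1,1)])
u=int(proj(c,(*P,72))[0]); print(u,edges(c,u,130,240))
for z in (75,110):
  v=int(proj(c,(*P,z))[1]); t=dict(c);t['color']=c['color'].transpose(1,0,2); print('row',v,edges(t,v,200,320))
E
```

```text
t 9.65 pos [533.1  16.1 205.1] q [ 0.001  0.708 -0.706  0.003] F [-0.2 -0.7 -0.9] grip 0.605
rim ((257.5660095214844, 181.37521362304688), (81.55520629882812, 83.5755844116211), 92.45126342773438) 5249.0 [536.46576422  15.78101389  72.        ]
72 42 rows [np.float64(223.4), np.float64(141.3)] cols [np.float64(299.3), np.float64(214.3)]
72 30.5 rows [np.float64(213.0), np.float64(153.4)] cols [np.float64(287.7), np.float64(226.0)]
64 27 rows [np.float64(207.1), np.float64(155.7)] cols [np.float64(283.4), np.float64(230.2)]
64 10 rows [np.float64(191.5), np.float64(172.5)] cols [np.float64(266.7), np.float64(247.0)]
102 10 rows [np.float64(203.8), np.float64(182.3)] cols [np.float64(268.2), np.float64(245.6)]
110 6 rows [np.float64(202.5), np.float64(189.2)] cols [np.float64(263.9), np.float64(249.9)]
256 [(140, 42), (142, 75), (156, 151), (173, 142), (185, 74), (195, 26), (202, 91), (204, 86), (206, 219), (213, 68), (222, 69), (228, 27), (230, 71), (234, 104)]
row 184 [(208, 80), (216, 58), (227, 69), (229, 53), (232, 248), (248, 137), (265, 38), (269, 136), (286, 218), (290, 259), (299, 89), (302, 96), (304, 106)]
row 195 [(205, 127), (207, 157), (218, 51), (229, 73), (233, 116), (236, 137), (250, 83), (253, 87), (256, 49), (270, 145), (272, 120), (279, 81), (282, 173), (288, 236), (297, 79), (300, 95), (302, 86), (314, 29)]
```

Columns, which are reliable in each view, give these positions in mm:
- Rim: about (533.8, 15.8).
- Plunger: about (533.3, 14.5).

The row offset is the same in both views, so it is camera bias rather than lean. The plunger is seated and needs no regrip. On to the spacer.

Call:
move_arm --rows '[[[-50,2,0,0,0.9],[-100,3,0,0,0.9],[-150,4,0,0,0.9],[-200,4,0,0,0.9],[-240,4,0,0,0.9],[-256,4,0,0,0.9],[-256,4,0,0,0.9],[-256,4,0,0,0.9]]]'

```text
time_s: 10.7
eef_pos: [528.8, 270.8, 203.5]
ee_rot: [0.001, 0.708, -0.707, 0.003]
force: [1.0, -0.1, -0.4]
grip_width: 0.949
```

```bash
python3 - <<'E'
from h import *
s=st();c=cap('wrist'); cv2.imwrite('pics/w6.png',c['color'])
h=cv2.cvtColor(c['color'],cv2.COLOR_BGR2HSV)
m=((h[...,0]>3)&(h[...,0]<16)&(h[...,1]>130)).astype(np.uint8)*255
e,a=refine(c,m,(100,60,420,280));p=ray(c,*e[0],22);print(e,a,p, 'tool d',rot(s['ee_rot']).T@(p-s['eef_pos']))
u,v=map(int,e[0]);print('col edges',edges(c,u,v-50,v+50)); print([proj(c,(p[0]+k*25,p[1],24))[1].round(1) for k in(-1,1)])
E
```

```text
t 10.7 pos [528.8 270.8 203.5] q [ 0.001  0.708 -0.707  0.003] F [ 1.  -0.1 -0.4] grip 0.949
((257.6164855957031, 173.19493103027344), (42.46674728393555, 43.826602935791016), 173.30113220214844) 1407.0 [529.10071343 270.17295124  22.        ] tool d [-6.01703798e-01  1.75611911e-01  1.81535518e+02]
col edges [(151, 50), (154, 121), (159, 217), (165, 349), (180, 47), (185, 108), (195, 98), (203, 25), (219, 27)]
[np.float64(194.4), np.float64(151.8)]
```

View pics/w6.png

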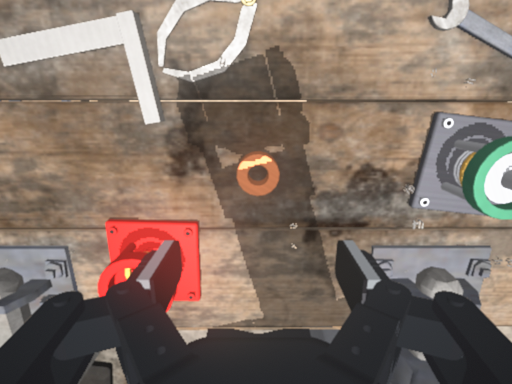

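Picture 9 shows the copper spacer alone at (258,174), with the red fixture at (150,260) and the calipers at (205,40), both clear of the jaws.

Call:
move_arm --rows '[[[-0.5,0.6,50,0,0.9],[-0.5,0.6,100,0,0.9],[-0.5,0.6,140,0,0.9],[-0.5,0.6,170,0,0.9],[-0.5,0.6,186,0,0.9],[-0.5,0.6,186,0,0.9],[-0.5,0.6,186,0,0.9],[-0.5,0.6,186,0,0.9]]]'

```text
time_s: 11.75
eef_pos: [529.3, 270.2, 18.8]
ee_rot: [0.0, 0.708, -0.707, 0.004]
force: [0.1, 0.6, -0.9]
grip_width: 0.952
```

Call:
move_arm --rows '[[[0,0,0,0,-1],[0,0,0,0,-1],[0,0,0,0,-1],[0,0,0,0,-1]]]' --squeeze 35

```text
time_s: 12.25
eef_pos: [529.6, 270.3, 19.7]
ee_rot: [0.0, 0.708, -0.707, 0.004]
force: [-0.9, 0.0, 6.0]
grip_width: 0.558
```

```bash
python3 - <<'E'
from h import *
s=st();c=cap('wrist'); cv2.imwrite('pics/w7.png',c['color'])
h=cv2.cvtColor(c['color'],cv2.COLOR_BGR2HSV)
m=((h[...,0]>3)&(h[...,0]<16)&(h[...,1]>130)).astype(np.uint8)*255
e,a=refine(c,m,(150,120,380,330));p=ray(c,*e[0],22);print(e,a,p)
u,v=map(int,e[0]);print(edges(c,u,v-80,v+80)); print([proj(c,(528.2+k*r,s['eef_pos'][1],24))[1].round(1) for k in(-1,1) for r in (25,12)])
E
```

```text
t 12.25 pos [529.6 270.3  19.7] q [ 0.     0.708 -0.707  0.004] F [-0.9  0.   6. ] grip 0.558
((258.0487976074219, 257.97900390625), (42.46385955810547, 48.5871467590332), 90.79695129394531) 970.5 [526.74630932 270.25853878  22.        ]
[(201, 75), (215, 101), (238, 171), (258, 64), (279, 91), (298, 162), (327, 27), (333, 62)]
[np.float64(298.0), np.float64(277.4), np.float64(212.8), np.float64(236.6)]
```

Call:
move_arm --rows '[[[0,0,-30,0,-1],[0,0,-80,0,-1],[0,0,-130,0,-1],[0,0,-155,0,-1],[0,0,-155,0,-1]]]'

```text
time_s: 12.92
eef_pos: [529.4, 271.4, 176.3]
ee_rot: [-0.001, 0.708, -0.707, 0.005]
force: [-1.0, -1.8, -1.0]
grip_width: 0.559
```

Call:
move_arm --rows '[[[50,-1,0,0,-1],[100,-2,0,0,-1],[150,-4,0,0,-1],[200,-6,0,0,-1],[240,-6,0,0,-1],[256,-6,0,0,-1],[256,-6,0,0,-1],[256,-6,0,0,-1]]]'

```text
time_s: 13.92
eef_pos: [535.6, 16.7, 177.3]
ee_rot: [-0.001, 0.708, -0.706, 0.005]
force: [-0.0, -0.9, -0.5]
grip_width: 0.561
```

```bash
python3 - <<'E'
from h import *
s=st();c=cap('wrist'); cv2.imwrite('pics/w8.png',c['color'])
d=rot(s['ee_rot']).T@(np.array([535.2,14.4,s['eef_pos'][2]])-s['eef_pos']);print('tool d',d)
cv2.imwrite('pics/g.png',cv2.resize(c['color'][120:320,130:390],(780,600),interpolation=2))
E
```

```text
t 13.93 pos [535.6  16.7 177.3] q [-0.001  0.708 -0.706  0.005] F [-0.  -0.9 -0.5] grip 0.561
tool d [2.26690608 0.38892048 0.00724356]
```

View pics/g.png

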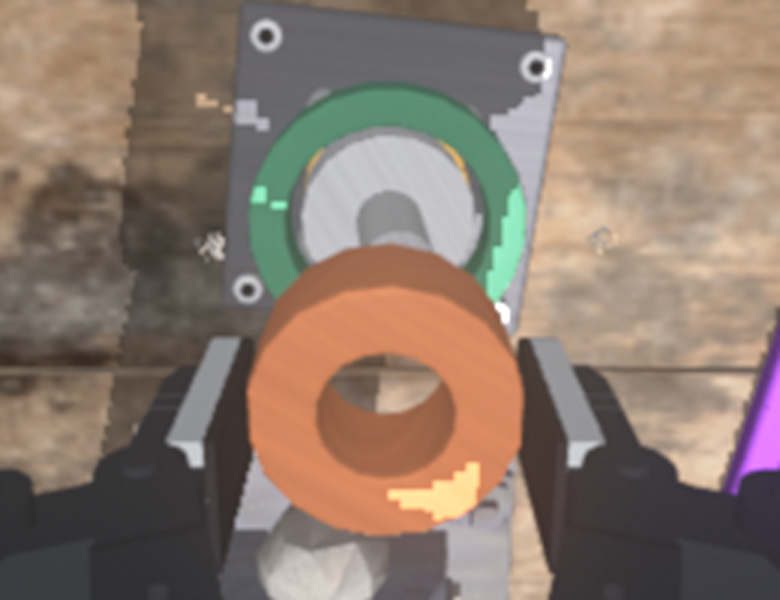

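Picture 10 shows the spacer level in the jaws, its bore at crop (386,412). The neck is at column 392, about 2 mm to tool +x, which matches the computed shift.

Call:
move_arm --rows '[[[2.3,0.4,15,0,-1],[2.3,0.4,35,0,-1],[2.3,0.4,50,0,-1],[2.3,0.4,58,0,-1],[2.3,0.4,64,0,-1],[2.3,0.4,68,0,-1],[2.3,0.4,68,0,-1]]]'

```text
time_s: 14.85
eef_pos: [535.9, 14.1, 109.4]
ee_rot: [-0.001, 0.708, -0.706, 0.005]
force: [0.3, -0.3, -0.1]
grip_width: 0.559
```

Call:
move_arm --rows '[[[0,0,6,0,-1],[0,0,12,0,-1],[0,0,16,0,-1],[0,0,19,0,-1],[0,0,22,0,-1],[0,0,22,0,-1],[0,0,22,0,-1]]]'

```text
time_s: 15.72
eef_pos: [536.2, 14.0, 87.6]
ee_rot: [-0.002, 0.708, -0.706, 0.005]
force: [-0.0, 0.2, -0.6]
grip_width: 0.559
```

Call:
move_arm --rows '[[[0,0,1,0,-1],[0,0,2,0,-1],[0,0,3,0,-1],[0,0,3,0,-1],[0,0,3,0,-1]]]'

```text
time_s: 16.35
eef_pos: [536.2, 14.0, 84.6]
ee_rot: [-0.002, 0.708, -0.706, 0.005]
force: [0.2, 0.3, -0.4]
grip_width: 0.56
```

Call:
move_arm --rows '[[[0,0,1,0,-1],[0,0,1.5,0,-1],[0,0,1.5,0,-1],[0,0,1.5,0,0.5],[0,0,1.5,0,0.7],[0,0,1.5,0,0.7],[0,0,1.5,0,0.7],[0,0,-30,0,0.7],[0,0,-80,0,0.7],[0,0,-120,0,0.7],[0,0,-120,0,0.7],[0,0,-120,0,0.7]]]'

```text
time_s: 17.85
eef_pos: [534.7, 14.6, 203.6]
ee_rot: [-0.001, 0.708, -0.706, 0.004]
force: [-0.6, 0.0, -0.4]
grip_width: 0.853
```

```bash
python3 - <<'E'
from h import *
s=st();c=cap('wrist'); cv2.imwrite('pics/w9.png',c['color'])
h=cv2.cvtColor(c['color'],cv2.COLOR_BGR2HSV)
m=((h[...,0]>3)&(h[...,0]<16)&(h[...,1]>130)).astype(np.uint8)*255
e,a=refine(c,m,(180,110,340,260));p=ray(c,*e[0],88);print('spacer',e,a,p)
u,v=map(int,e[0]);print(edges(c,u,v-50,v+50))
t=dict(c);t['color']=c['color'].transpose(1,0,2);print('row',v,edges(t,v,u-60,u+60))
P=(533.3,14.5)
for z,r in [(72,42),(72,30.5),(88,25),(88,12),(102,10),(110,6)]:
    print(z,r,'rows',[proj(c,(P[0]+s*r,P[1],z)).round(1)[1] for s in(-1,1)],'cols',[proj(c,(P[0],P[1]+s*r,z)).round(1)[0] for s in(-1,1)])
d=cap('side')
cv2.imwrite('pics/i.png',np.hstack([cv2.resize(c['color'][110:260,180:330],(400,400),interpolation=2),cv2.resize(d['color'][150:250,210:310],(400,400),interpolation=2)]))
E
```

```text
t 17.85 pos [534.7  14.6 203.6] q [-0.001  0.708 -0.706  0.004] F [-0.6  0.  -0.4] grip 0.853
spacer ((258.654296875, 188.55210876464844), (50.70262145996094, 52.24441146850586), 161.84295654296875) 1204.5 [536.3577647   13.56519025  88.        ]
[(142, 47), (144, 63), (156, 93), (158, 100), (161, 172), (166, 100), (179, 93), (186, 72), (193, 37), (196, 200), (203, 100), (208, 52), (215, 111), (225, 69), (231, 28), (233, 64)]
row 188 [(202, 29), (204, 34), (207, 92), (215, 49), (225, 81), (228, 61), (231, 211), (233, 137), (237, 78), (246, 165), (252, 39), (264, 40), (270, 119), (272, 121), (285, 166), (291, 219), (298, 96), (301, 77), (303, 91)]
72 42 rows [np.float64(226.4), np.float64(144.2)] cols [np.float64(300.2), np.float64(215.0)]
72 30.5 rows [np.float64(215.9), np.float64(156.3)] cols [np.float64(288.5), np.float64(226.7)]
88 25 rows [np.float64(216.7), np.float64(165.3)] cols [np.float64(284.5), np.float64(230.8)]
88 12 rows [np.float64(203.9), np.float64(179.2)] cols [np.float64(270.5), np.float64(244.8)]
102 10 rows [np.float64(206.9), np.float64(185.3)] cols [np.float64(269.0), np.float64(246.4)]
110 6 rows [np.float64(205.7), np.float64(192.4)] cols [np.float64(264.7), np.float64(250.7)]
```

View pics/i.png

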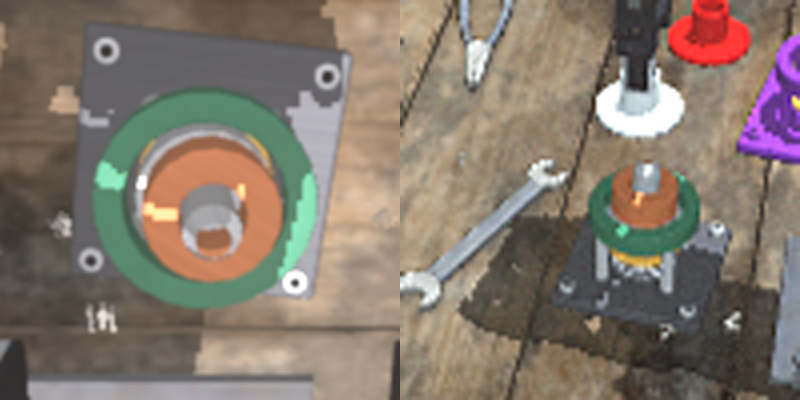

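Picture 11 shows the spacer flat round the neck inside the collar in both views: its top spans rows 166–215 and cols 231–285, as predicted. Next the disc.

Call:
move_arm --rows '[[[50,-8,0,0,0.6],[100,-16,0,0,0.6],[150,-26,0,0,0.6],[185,-36,0,0,0.6],[196,-36,0,0,0.6],[196,-36,0,0,0.6],[196,-36,0,0,0.6]]]'

```text
time_s: 18.82
eef_pos: [571.0, -180.1, 204.1]
ee_rot: [-0.001, 0.709, -0.706, 0.004]
force: [0.2, 0.0, 0.8]
grip_width: 0.801
```

```bash
python3 - <<'E'
from h import *
s=st();c=cap('wrist'); cv2.imwrite('pics/w10.png',c['color'])
h=cv2.cvtColor(c['color'],cv2.COLOR_BGR2HSV)
m=((h[...,1]<30)&(h[...,2]>190)).astype(np.uint8)*255
e,a=refine(c,m,(170,90,340,260));p=ray(c,*e[0],8);print('flange',e,a,p)
u,v=map(int,e[0]);print(u,edges(c,u,v-60,v+60))
t=dict(c);t['color']=c['color'].transpose(1,0,2)
P=p
for vv in (int(proj(c,(P[0],P[1],8))[1]),int(proj(c,(P[0],P[1],42))[1])): print('row',vv,edges(t,vv,u-60,u+60))
for z,r in [(8,38),(8,17),(42,17),(42,12.5)]:
    print(z,r,'rows',[proj(c,(P[0]+s*r,P[1],z)).round(1)[1] for s in(-1,1)],'cols',[proj(c,(P[0],P[1]+s*r,z)).round(1)[0] for s in(-1,1)])
E
```

```text
t 18.82 pos [ 571.  -180.1  204.1] q [-0.001  0.709 -0.706  0.004] F [0.2 0.  0.8] grip 0.801
flange ((261.57861328125, 173.1044464111328), (61.487648010253906, 62.89690017700195), 100.62164306640625) 2963.0 [ 568.74536247 -184.95500198    8.        ]
261 [(139, 37), (142, 370), (161, 139), (166, 148), (170, 287), (183, 159), (192, 130), (204, 190), (216, 32), (223, 28)]
row 173 [(230, 294), (235, 40), (241, 36), (247, 85), (250, 84), (254, 196), (264, 103), (267, 50), (270, 197), (275, 65), (293, 280)]
row 180 [(231, 301), (246, 30), (250, 156), (254, 75), (268, 92), (272, 219), (292, 289), (296, 33), (299, 28), (313, 48)]
8 38 rows [np.float64(202.9), np.float64(141.3)] cols [np.float64(293.0), np.float64(230.1)]
8 17 rows [np.float64(186.7), np.float64(159.1)] cols [np.float64(275.7), np.float64(247.5)]
42 17 rows [np.float64(195.0), np.float64(164.7)] cols [np.float64(277.6), np.float64(246.5)]
42 12.5 rows [np.float64(191.1), np.float64(168.9)] cols [np.float64(273.5), np.float64(250.6)]
```

Call:
move_arm --rows '[[[4.5,3.3,50,0,0.6],[4.5,3.3,100,0,0.6],[4.5,3.3,140,0,0.6],[4.5,3.3,170,0,0.6],[4.5,3.3,183,0,0.6],[4.5,3.3,184,0,0.6],[4.5,3.3,184,0,0.6],[4.5,3.3,184,0,0.6]]]'

```text
time_s: 19.88
eef_pos: [569.5, -185.5, 21.5]
ee_rot: [-0.001, 0.709, -0.706, 0.005]
force: [-0.5, -0.1, 1.0]
grip_width: 0.803
```

Call:
move_arm --rows '[[[0,0,0,0,-1],[0,0,0,0,-1],[0,0,0,0,-1],[0,0,0,0,-1],[0,0,0,0,-1]]]' --squeeze 60

```text
time_s: 20.5
eef_pos: [569.9, -185.7, 22.1]
ee_rot: [-0.001, 0.709, -0.706, 0.005]
force: [-0.9, -0.5, 5.8]
grip_width: 0.369
```

```bash
python3 - <<'E'
from h import *
s=st();c=cap('wrist'); cv2.imwrite('pics/w11.png',c['color'])
P=s['eef_pos']; u=int(proj(c,(P[0],P[1],42))[0]); print(u,edges(c,u,160,320))
for z,r in [(8,38),(42,17),(42,12.5)]:
    print(z,r,'rows',[proj(c,(P[0]+s*r,P[1],z)).round(1)[1] for s in(-1,1)],'cols',[proj(c,(P[0],P[1]+s*r,z)).round(1)[0] for s in(-1,1)])
t=dict(c);t['color']=c['color'].transpose(1,0,2);v=int(proj(c,(P[0],P[1],42))[1]);print(v,edges(t,v,150,370))
E
```

```text
t 20.5 pos [ 569.9 -185.7   22.1] q [-0.001  0.709 -0.706  0.005] F [-0.9 -0.5  5.8] grip 0.369
258 [(171, 68), (178, 241), (217, 149), (244, 111), (252, 305), (256, 201), (297, 118), (304, 277), (307, 64), (309, 39), (314, 40)]
8 38 rows [np.float64(294.7), np.float64(175.9)] cols [np.float64(322.8), np.float64(192.8)]
42 17 rows [np.float64(302.2), np.float64(238.5)] cols [np.float64(294.4), np.float64(221.9)]
42 12.5 rows [np.float64(294.3), np.float64(247.5)] cols [np.float64(284.9), np.float64(231.6)]
271 [(184, 77), (214, 293), (217, 310), (221, 41), (224, 468), (232, 201), (284, 202), (292, 461), (295, 40), (299, 322), (303, 302), (332, 111)]
```

Call:
move_arm --rows '[[[0,0,-30,0,-1],[0,0,-80,0,-1],[0,0,-130,0,-1],[0,0,-152,0,-1],[0,0,-152,0,-1]]]'

```text
time_s: 21.18
eef_pos: [568.8, -185.1, 175.1]
ee_rot: [-0.002, 0.709, -0.706, 0.006]
force: [0.1, 0.5, -1.9]
grip_width: 0.368
```

Call:
move_arm --rows '[[[-40,8,0,0,-1],[-90,16,0,0,-1],[-140,26,0,0,-1],[-180,34,0,0,-1],[-200,34.6,0,0,-1],[-200,34.6,0,0,-1],[-200,34.6,0,0,-1],[-200,34.6,0,0,-1]]]'

```text
time_s: 22.18
eef_pos: [533.3, 13.9, 172.8]
ee_rot: [-0.001, 0.708, -0.706, 0.006]
force: [-0.1, -0.0, -1.1]
grip_width: 0.362
```

```bash
python3 - <<'E'
from h import *
s=st();c=cap('wrist'); cv2.imwrite('pics/w12.png',c['color'])
print('tool d',rot(s['ee_rot']).T@(np.array([535.3,14.5,s['eef_pos'][2]])-s['eef_pos']))
E
```

```text
t 22.18 pos [533.3  13.9 172.8] q [-0.001  0.708 -0.706  0.006] F [-0.1 -0.  -1.1] grip 0.362
tool d [-0.54975234 -1.97499644  0.01701809]
```

Call:
move_arm --rows '[[[-0.5,-2,15,0,-1],[-0.5,-2,30,0,-1],[-0.5,-2,42,0,-1],[-0.5,-2,48,0,-1],[-0.5,-2,53,0,-1],[-0.5,-2,56,0,-1],[-0.5,-2,56,0,-1]]]'

```text
time_s: 23.1
eef_pos: [536.0, 14.2, 117.0]
ee_rot: [-0.001, 0.708, -0.706, 0.006]
force: [0.2, -0.3, -2.2]
grip_width: 0.369
```

Call:
move_arm --rows '[[[0,0,3,0,-1],[0,0,5,0,-1],[0,0,6,0,-1],[0,0,7,0,-1],[0,0,7.5,0,-1],[0,0,7.5,0,-1],[0,0,7.5,0,-1]]]'

```text
time_s: 23.98
eef_pos: [536.2, 14.2, 109.7]
ee_rot: [-0.002, 0.708, -0.706, 0.006]
force: [-0.1, 1.0, 3.3]
grip_width: 0.367
```

Contact is showing on the spacer (the force rose by about 5 N). Pressing now.

Call:
move_arm --rows '[[[0,0,0.5,0,-1],[0,0,0.5,0,-1],[0,0,2,0,-1],[0,0,4,0,-1],[0,0,6,0,-1],[0,0,8,0,-1],[0,0,10,0,-1],[0,0,10,0,-1],[0,0,10,0,-1]]]' --squeeze 100

```text
time_s: 25.1
eef_pos: [536.6, 14.3, 100.3]
ee_rot: [-0.002, 0.708, -0.706, 0.007]
force: [-0.6, 3.2, 9.4]
grip_width: 0.363
```

Call:
move_arm --rows '[[[0,0,2,0,-1],[0,0,4,0,-1],[0,0,5,0,-1],[0,0,6,0,-1],[0,0,7,0,-1],[0,0,7,0,-1],[0,0,7,0,-1]]]'

```text
time_s: 25.98
eef_pos: [537.0, 14.6, 94.3]
ee_rot: [-0.003, 0.708, -0.706, 0.007]
force: [-3.0, 3.5, 15.0]
grip_width: 0.358
```

Call:
move_arm --rows '[[[-0.3,1,1,0,-1],[-0.3,1,1.5,0,-1],[-0.3,1,1.5,0,-1],[-0.3,1,1.5,0,-1]]]'

```text
time_s: 26.48
eef_pos: [536.7, 14.9, 94.3]
ee_rot: [-0.003, 0.708, -0.706, 0.008]
force: [-3.1, 2.5, 17.3]
grip_width: 0.361
```

```bash
python3 - <<'E'
from h import *
s=st();print(s['wrist_torque'].round(2))
c=cap('wrist');d=cap('side')
for z in (72,80): print(proj(d,(533.5,15.5,z)).round(1))
cv2.imwrite('pics/z.png',np.hstack([cv2.resize(c['color'][140:340,150:370],(440,400),interpolation=2),cv2.resize(d['color'][160:240,225:315],(360,400),interpolation=2)]))
st()
E
```

```text
t 26.48 pos [536.7  14.9  94.3] q [-0.003  0.708 -0.706  0.008] F [-3.1  2.5 17.3] grip 0.361
[0.77 0.6  0.02]
[271.5 199.9]
[271.6 197.9]
t 26.57 pos [536.7  14.9  94.3] q [-0.003  0.708 -0.706  0.008] F [-3.5  3.4 17.1] grip 0.361
```

View pics/z.png

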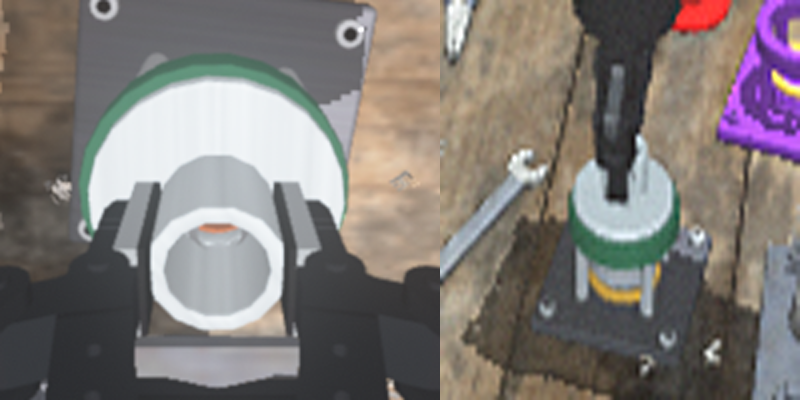

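Picture 12 (the last) shows the disc flange flat on the green rim in both views, with the fingers on the hub. Z stopped at 94.3 under a further push, so it has landed. I'll add a bit more push for margin, then hand in.

Call:
move_arm --rows '[[[0,0,1,0,-1],[0,0,2,0,-1],[0,0,2.3,0,-1],[0,0,2.3,0,-1],[0,0,2.3,0,-1],[0,0,2.3,0,-1]]]'

```text
time_s: 27.32
eef_pos: [537.2, 15.0, 94.2]
ee_rot: [-0.004, 0.708, -0.706, 0.008]
force: [-6.4, 3.2, 25.1]
grip_width: 0.362
```

```bash
python3 - <<'E'
from h import *
s=st();print(np.degrees(np.arccos(-rot(s['ee_rot'])[2,2])),abs(s['dq']).max())
ctrl.finish_job(); st()
E
```

```text
t 27.32 pos [537.2  15.   94.2] q [-0.004  0.708 -0.706  0.008] F [-6.4  3.2 25.1] grip 0.362
1.059649804814192 0.0013591916263745439
the job is handed in; nothing more can be done
the job is handed in; nothing more can be done
```

I built the stack in the green fixture (plunger, then spacer, then disc), pressed the disc down onto the collar's rim, and handed in at 27.3 s while still holding it there. No verdict was reported.

**Last checks, all good:**
- **Travel:** contact came at a TCP height of about 110 mm. It stopped at 94.2 mm and did not move under extra push, which matches the 16 mm travel.
- **Force:** about 25 N upward on the tool at the end, with the jaws gripping the hub at 100 N.
- **Tilt and motion:** the tool was tilted 1.06° (0.018 rad) and the arm was still.
- **Pictures:** the last views, from the wrist and side cameras, show the flange flat on the green rim. The arm never went near any of the tools.

**What disagreed:**
- **Rim position:** my first estimate of the rim centre was about 2.5 mm off in y. The plunger went in slightly off-centre and looked tilted in one view.
- **Plunger lean:** a second view from 90° put the plunger about 1.3 mm off the axis with little lean, so I left it. I put the apparent lean down to camera bias.
- **Sideways force:** up to about 7 N remained at the end.

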